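# Gauge the bored toe blocks and pull the under-size one

### The arm

A 7-joint arm with a two-finger parallel gripper is mounted at the origin on the work surface. World frame = base frame: x ahead of the robot, y to its left, z up, the work surface at z = 0. Lengths are in m, angles in rad, forces in N, time in s.
With the tool pointing down it reaches from about 0.4 to 0.9 m from the base axis. Payload 5.5 kg.
Tool frame: the origin (TCP) lies midway between the tips of the shut fingers; the grasp point (between the pads) lies 19 mm behind it (manip.grip_depth is the distance from the TCP to the grasp point, in m); z points along the fingers, y is the line along which they close (so a half turn about z gives the same grasp; the last joint's range is limited). The gripper opens to 92 mm and grips with 3 to 60 N. Pads are 19 mm wide; open, the fingers measure 130 mm over their backs; the gripper's body (75 mm by 190 mm) begins 47 mm behind the grasp point.
Start: joints at [-1.08, 0.501, -0.427, 1.55, 0.221, 1.138, -0.21], TCP at [0.147, 0.633, 0.227] pointing down, gripper open.
Joint ranges: [-2.88, 2.88], [-0.31, 2.03], [-1.54, 1.56], [0.2, 2.42], [-1.41, 4.55], [0.19, 2.02], [-2.57, 2.57]. Speed limits (rad/s): [2.57, 2.57, 3.14, 3.14, 3.14, 3.14, 3.14].

### API

Orientations are given as a unit quaternion [x, y, z, w].
In Python, from bench import manip, effector, viewer gives the robot as it stands. Calls block until the motion is done:
- manip.move_pose(position, orientation): joint-space move of the TCP to a pose.
- manip.servo_line(position, ori=None, vel=0.15): straight line of the TCP; ori=None keeps the orientation; vel is the mean speed in m/s.
- manip.movej(angles): joint-space move.
- effector.open_jaws() and effector.close(f_grip=None): open the fingers fully, or close them until they stop; f_grip is the grip in N (None keeps the last).
- manip.sleep(seconds).
- manip.solve_ik(position, orientation): joint angles nearest the present ones, or None.
- viewer.get_image(name): name is "side" or "top" or "wrist"; returns the picture (420x560x3 uint8, red, green, blue); there is no depth.
- viewer.get_calibration(name): a dict with "vfov" (degrees; the focal length in pixels is half the picture's height over the tangent of half this angle, whatever the lens; pixels are square), "cx", "cy" (the principal point, pixels), "eye" and "attitude" of the camera in the world. Camera axes: x right, y down, z forward; pixel columns grow to the right and rows downward; lengths in m; the calibration is good to about 2 mm. A picture is of the moment at which its call begins: read the wrist's pose just before it. get_calibration takes no time and is no camera call; for the wrist camera it gives the pose at the moment of the call.
A pose or a line that the arm cannot do raises manip.PlanningError and nothing moves.
- manip.hand_in(): hands the job in; it is judged then, once.
Readings, each from a call of its own:
- manip.current_clock(): time.
- manip.current_q(): joint angles.
- manip.current_joint_velocities(): joint speeds.
- manip.current_tau(): joint torques, N m.
- manip.current_tool_pos(): TCP position.
- manip.current_tcp_rot(): TCP orientation.
- manip.current_force(): force on the tool from outside, world axes, zero at the start.
- manip.current_wrist_torque(): the same for the moment, N m.
- manip.current_finger_gap(): finger opening in m.
- manip.current_gripper_force(): force on a finger pad.
Only numpy, scipy, OpenCV 4.12 (cv2) and the standard library are available. Lean on these libraries where they do the work, as an engineer would, in place of code of your own. Each camera call takes 0.05 s, during which the arm holds its last target. There are 200 camera calls.

### The job

Take the pin gauge from its stand and try it gently, never forcing it (light finger pressure only), in the bores of the three wooden blocks in the cradle, one after another from the robot's left to its right: in a good bore the pin goes fully home, in an under-size one it stops part way. After all three have been tried, put the gauge back fully home in its stand and set the one block that fails upright, bore up, on the floor of the plywood tray. Leave the good blocks in their pockets and the things around alone.

Things in the scene. Friction and masses are not known exactly. Their poses are not given: they have to be found in the camera images.
- gauge: pin gauge, 0.16 kg, standing in the stand: a steel pin 14 mm thick and 36 mm long pointing down (its tip edge chamfered 1.5 mm), a brass collar 30 mm wide and 4 mm thick above it, then a square dark-wood handle 24 x 24 mm, 60 mm tall (from 40 to 100 mm above the tip), its flats square to x and y. Origin: centre of the pin's tip, z up along the pin
- stand: fixed dark-wood block 70 x 70 x 46 mm with a 20 mm wide, 42 mm deep hole in the middle of its top; the gauge's collar rests on its top, so the gauge's tip is then 10 mm above its underside. Origin: centre of the underside
- cradle: fixed wooden board 96 (its x) x 300 (its y) mm with three pockets at y = +110, 0 and -110 mm. The blocks stand 26 mm above the bench on sprung pads (2 N, then 2 N per mm, 7 mm travel); the pockets' strips rise 6 mm above the pads, with about 2 mm of play on each side. Origin: centre of the underside; +y is the robot's left (yaw within 0.25 rad)
- block_a: light-wood block, 60 (x) x 48 (y) x 48 (z) mm, about 0.1 kg, loose in a cradle pocket; origin: centre of underside, z up. Central bore, 15 mm wide mouth, 1 mm chamfer. One of the three is under-size: 15 mm wide for 14 mm, then 10 mm (pin stops, tip 34 mm above underside); the others are 15 mm right through (pin goes home, tip 12 mm above underside). They look alike: only the gauge tells which.
- block_b: light-wood block, 60 (x) x 48 (y) x 48 (z) mm, about 0.1 kg, loose in a cradle pocket; origin: centre of underside, z up. Central bore, 15 mm wide mouth, 1 mm chamfer. One of the three is under-size: 15 mm wide for 14 mm, then 10 mm (pin stops, tip 34 mm above underside); the others are 15 mm right through (pin goes home, tip 12 mm above underside). They look alike: only the gauge tells which.
- block_c: light-wood block, 60 (x) x 48 (y) x 48 (z) mm, about 0.1 kg, loose in a cradle pocket; origin: centre of underside, z up. Central bore, 15 mm wide mouth, 1 mm chamfer. One of the three is under-size: 15 mm wide for 14 mm, then 10 mm (pin stops, tip 34 mm above underside); the others are 15 mm right through (pin goes home, tip 12 mm above underside). They look alike: only the gauge tells which.
- tray: fixed empty plywood tray for rework, 160 (its x) x 150 (its y) mm outside, walls 6 mm thick and 30 mm high, floor 6 mm thick. Origin: centre of its underside
- tape: bystander: roll of paper tape lying flat, 90 mm across, 24 mm high. Origin: centre of its underside
- plane: bystander: small hand plane, 150 mm long along its y, 45 mm wide, 42 mm high. Origin: centre of its underside
- tin: bystander: open metal tin, 72 mm across, 50 mm high. Origin: centre of its underside

How it is judged:
On the way, in this order (a step that is already met when the one before it is completed fails the run):
1. the gauge is tried in the left block: pin fully home in a full-size bore (collar within 3 mm of the block's face), or pressed with more than 2 N onto the step in the under-size one (((y of block_a in the frame of cradle above 0.055 m and z of gauge in the frame of block_a below 0.015 m and horizontal distance between gauge and block_a below 0.004 m and angle between the z axis of gauge and the z axis of block_a, either way round below 0.15 rad) or (y of block_b in the frame of cradle above 0.055 m and z of gauge in the frame of block_b below 0.0365 m and horizontal distance between gauge and block_b below 0.004 m and angle between the z axis of gauge and the z axis of block_b, either way round below 0.15 rad and contact force between gauge and block_b above 2 N) or (y of block_c in the frame of cradle above 0.055 m and z of gauge in the frame of block_c below 0.015 m and horizontal distance between gauge and block_c below 0.004 m and angle between the z axis of gauge and the z axis of block_c, either way round below 0.15 rad))), for 0.1 s.
2. the gauge is tried in the middle block: pin fully home in a full-size bore (collar within 3 mm of the block's face), or pressed with more than 2 N onto the step in the under-size one (((y of block_a in the frame of cradle between -0.055 and 0.055 m and z of gauge in the frame of block_a below 0.015 m and horizontal distance between gauge and block_a below 0.004 m and angle between the z axis of gauge and the z axis of block_a, either way round below 0.15 rad) or (y of block_b in the frame of cradle between -0.055 and 0.055 m and z of gauge in the frame of block_b below 0.0365 m and horizontal distance between gauge and block_b below 0.004 m and angle between the z axis of gauge and the z axis of block_b, either way round below 0.15 rad and contact force between gauge and block_b above 2 N) or (y of block_c in the frame of cradle between -0.055 and 0.055 m and z of gauge in the frame of block_c below 0.015 m and horizontal distance between gauge and block_c below 0.004 m and angle between the z axis of gauge and the z axis of block_c, either way round below 0.15 rad))), for 0.1 s.
3. the gauge is tried in the right block: pin fully home in a full-size bore (collar within 3 mm of the block's face), or pressed with more than 2 N onto the step in the under-size one (((y of block_a in the frame of cradle below -0.055 m and z of gauge in the frame of block_a below 0.015 m and horizontal distance between gauge and block_a below 0.004 m and angle between the z axis of gauge and the z axis of block_a, either way round below 0.15 rad) or (y of block_b in the frame of cradle below -0.055 m and z of gauge in the frame of block_b below 0.0365 m and horizontal distance between gauge and block_b below 0.004 m and angle between the z axis of gauge and the z axis of block_b, either way round below 0.15 rad and contact force between gauge and block_b above 2 N) or (y of block_c in the frame of cradle below -0.055 m and z of gauge in the frame of block_c below 0.015 m and horizontal distance between gauge and block_c below 0.004 m and angle between the z axis of gauge and the z axis of block_c, either way round below 0.15 rad))), for 0.1 s.
At the end, for the whole second after the job is handed in: Under-size block upright (0.1 rad) on the tray floor (underside under 10 mm above the tray's); good blocks upright in their pockets, within 12 mm of their start; gauge upright in its stand, tip within 6 mm of its axis and under 14 mm above its underside; all at rest (distance of each of block_a, block_c from where it was at the start of the episode below 0.012 m and angle between each of block_a, block_c, block_b, gauge's own z axis and vertical below 0.1 rad and linear speed of each of block_a, block_c, block_b, gauge below 0.02 m/s and x of block_b in the frame of tray between -0.06 and 0.06 m and y of block_b in the frame of tray between -0.055 and 0.055 m and z of block_b in the frame of tray below 0.01 m and horizontal distance between gauge and stand below 0.006 m and z of gauge in the frame of stand below 0.014 m); the robot touches nothing.
It fails at once if the gauge is forced: more than 25 N between it and a block (contact force between gauge and block_a above 25 N or contact force between gauge and block_b above 25 N or contact force between gauge and block_c above 25 N).
It fails at once if the tape roll, the plane or the tin is moved by more than 20 mm (distance of any of tape, plane, tin from where it was at the start of the episode above 0.02 m).
It also fails if it takes over 72 s, if anything falls off the work surface, if the arm or the gripper's body presses on something with over 40 N, if the wrist force passes 120 N, or if a joint passes its speed limit or range.

## Working session

There is one attempt and no reset: what is moved stays moved. The work goes in short steps, each a Python script; the robot and the scene stay as the last script left them, time stands still between calls to the robot, and variables do not carry over. Pictures are saved under pics/ and viewed, at most 10 in all, crops included, and the job is handed in when it is done.

```bash
mkdir -p pics; ls; python3 - <<'E'
from bench import manip, effector, viewer
import cv2, numpy as np
for n in ("top","side"):
    im=viewer.get_image(n); cv2.imwrite(f"pics/{n}0.png",im[:,:,::-1]); print(n,viewer.get_calibration(n))
print(viewer.get_calibration("wrist"),manip.current_tool_pos(),manip.current_tcp_rot(),manip.current_clock(),manip.grip_depth)
E
```

```text
pics
top {'vfov': 51.70705776015391, 'cx': 276.3389596356826, 'cy': 210.0041150462199, 'eye': array([0.46604453, 0.00588957, 0.92018163]), 'attitude': array([ 0.72708224, -0.67906855,  0.06812354, -0.07467599])}
side {'vfov': 50.75955561228693, 'cx': 272.9198197566081, 'cy': 218.83910352727455, 'eye': array([ 0.11636241, -0.67348993,  0.60233907]), 'attitude': array([ 0.83085868, -0.27088707,  0.15497155, -0.46073623])}
{'vfov': 69.89879333214809, 'cx': 279.38158056824625, 'cy': 210.45421584773587, 'eye': array([0.07793552, 0.6489372 , 0.38462462]), 'attitude': array([0.77569112, 0.61667248, 0.08305445, 0.10545283])} [0.14670936 0.63256237 0.22577189] [ 1.13632520e-01  9.93522448e-01 -8.83130263e-04 -1.23291463e-04] 0.1 0.0188
```

View pics/top0.png

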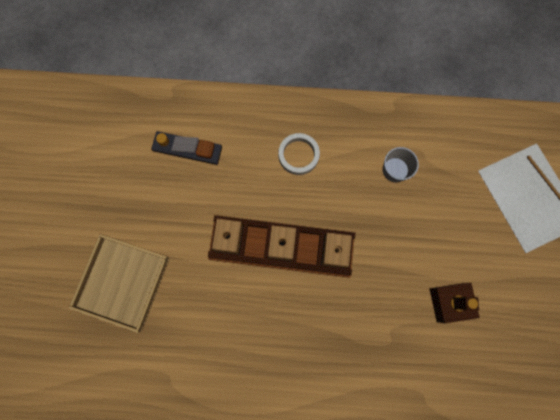

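View pics/side0.png

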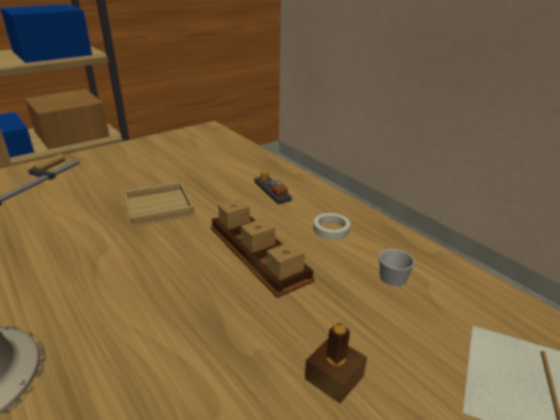

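The top view shows the blocks' bores at about (227,235), (282,242) and (338,250). The gauge's handle top is at (472,304), the stand around (455,303) and the tray around (120,283). The side view agrees: the gauge stands upright in its stand, nearest the camera.

```bash
cat > h.py <<'E'
from bench import manip, effector, viewer
import cv2, numpy as np
from scipy.spatial.transform import Rotation as R
def ray(cal,uv,z):
    f=210/np.tan(np.radians(cal["vfov"]/2)); u,v=uv
    d=R.from_quat(cal["attitude"]).apply([(u-cal["cx"])/f,(v-cal["cy"])/f,1]); e=np.array(cal["eye"])
    return e+d*(z-e[2])/d[2]
def proj(cal,p):
    f=210/np.tan(np.radians(cal["vfov"]/2))
    c=R.from_quat(cal["attitude"]).inv().apply(np.array(p)-cal["eye"])
    return np.array([cal["cx"]+f*c[0]/c[2],cal["cy"]+f*c[1]/c[2]])
def down(yaw):  # tool z down, tool y at angle yaw from world y
    return (R.from_euler("z",yaw)*R.from_quat([0,1,0,0])).as_quat()
def snap(name,cam="wrist"):
    cal=viewer.get_calibration(cam); im=viewer.get_image(cam)
    cv2.imwrite(f"pics/{name}.png",im[:,:,::-1]); return cal,im
E
python3 - <<'E'
from h import *
c=viewer.get_calibration("top")
for n,uv,z in [("L",(227,235),.074),("M",(282,242),.074),("R",(338,250),.074),("gauge",(472,304),.11),("tray1",(101,239),.03),("tray2",(167,262),.03),("tray3",(139,329),.03),("tray4",(74,309),.03),("tape",(299,154),.024),("plane",(187,148),.04),("tin",(401,158),.05)]:
    print(n,ray(c,uv,z).round(4))
q=R.from_quat(manip.current_tcp_rot()); w=viewer.get_calibration("wrist")
print("cam in tool",q.inv().apply(w["eye"]-manip.current_tool_pos()),(q.inv()*R.from_quat(w["attitude"])).as_matrix().round(3))
for n,p in [("gauge",(.35,-.3,.26)),("c",(.45,0,.25)),("tray",(.4,.27,.25))]:
    for y in (0,.2,-.2,1.57,-1.57,3.14): print(n,y,manip.solve_ik(p,down(y)))
E
```

```text
L [0.5825 0.1133 0.074 ]
M [0.576  0.0043 0.074 ]
R [ 0.5678 -0.106   0.074 ]
gauge [ 0.4814 -0.3491  0.11  ]
tray1 [0.5624 0.3785 0.03  ]
tray2 [0.5246 0.2364 0.03  ]
tray3 [0.3889 0.2762 0.03  ]
tray4 [0.4185 0.4114 0.03  ]
tape [ 0.7765 -0.0199  0.024 ]
plane [0.7682 0.2201 0.04  ]
tin [ 0.7732 -0.2334  0.05  ]
cam in tool [ 7.07021288e-02  1.40081889e-04 -1.58850107e-01] [[ 0.    -0.964 -0.266]
 [ 1.     0.     0.001]
 [-0.001 -0.266  0.964]]
gauge 0 [ 1.25343565  0.1326726  -0.64936536  1.96038938  0.09096493  1.07703804
  2.13590848]
gauge 0.2 [ 1.44796596  0.16373044 -0.86898167  1.95561227  0.1413179   1.08387685
  2.289957  ]
gauge -0.2 [-0.52359568  0.25943672  1.36161871  2.0058346  -0.28578372  1.09769355
  2.33488768]
gauge 1.57 [-0.53708288  0.28077035  1.39063487  2.00595596 -0.31023071  1.10394932
 -2.15271554]
gauge -1.57 [-0.34840889  0.15127772  1.10230827  2.00364625 -0.15354001  1.07419437
  0.82365215]
gauge 3.14 [-0.43017022  0.18285122  1.21027634  2.00479209 -0.19417671  1.07959361
 -0.70537238]
c 0 [-0.1699908   0.08151423  0.11652445  2.01725116 -0.01095518
[... 292 characters left out ...]
   1.04320036
 -0.04201599]
c 3.14 [-0.39050907  0.08010347  0.35014737  2.02380593 -0.03178276  1.04274471
 -1.59776649]
tray 0 [-0.32383759  0.16140571 -0.3594178   1.93396325  0.0649406   1.05727883
  0.85989159]
tray 0.2 [-0.31614594  0.16204628 -0.36798421  1.93372686  0.06667619  1.05744926
  1.05828968]
tray -0.2 [-0.35626999  0.15884969 -0.32335586  1.93496575  0.05775955  1.05659727
  0.66653617]
tray 1.57 [-0.10367074  0.18606597 -0.60768349  1.92746342  0.12111193  1.06392586
  2.37856493]
tray -1.57 [-0.57558742  0.14693739 -0.08118928  1.9419131   0.01366354  1.05325942
 -0.66186949]
tray 3.14 [-0.8101562   0.14307414  0.17689026  1.94939037 -0.02890472  1.05151109
 -2.19307816]
```

```bash
python3 - <<'E'
from h import *
manip.move_pose([.4814,-.3491,.286],down(-.067))
manip.sleep(.2)
c,im=snap("g1"); print(manip.current_tool_pos(),manip.current_q().round(2),manip.current_clock(),manip.current_force())
print(proj(c,manip.current_tool_pos()*[1,1,0]+[0,0,.11]))
E
```

```text
[ 0.48158715 -0.34884526  0.28592379] [-0.08  0.43  0.88  1.66 -0.35  1.22  2.39] 3.9667 [0.32845824 0.10052446 1.00098413]
[279.1335283  191.96187702]
```

View pics/g1.png

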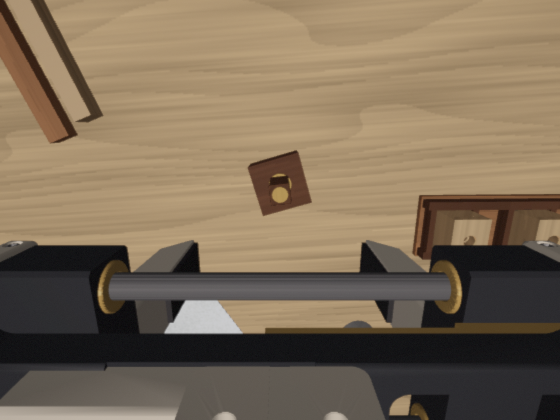

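The wrist view shows the brass handle cap at (280,195), against a predicted (279,192) under the TCP. The stand is turned about 0.23 rad. I'll enlarge the gauge to read the handle's yaw.

```bash
python3 - <<'E'
import cv2
im=cv2.imread("pics/g1.png")[145:225,235:325]
cv2.imwrite("pics/g1c.png",cv2.convertScaleAbs(cv2.resize(im,None,fx=6,fy=6,interpolation=cv2.INTER_CUBIC),alpha=1.8))
E
```

```text
(no output)
```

View pics/g1c.png

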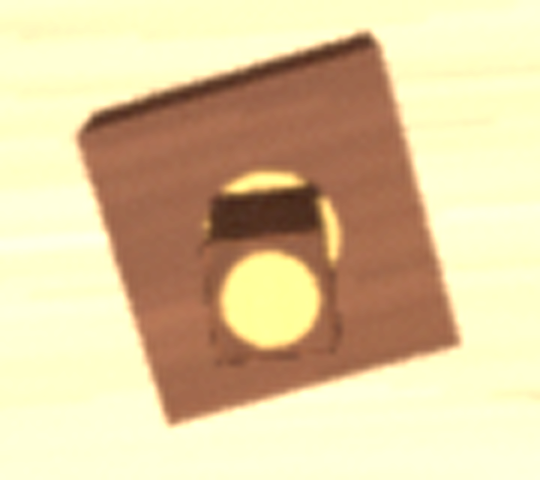

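```bash
cat >> h.py <<'E'
YAW=.03
def disc(im,near,r=30):  # brass cap centre
    h=cv2.cvtColor(im,cv2.COLOR_RGB2HSV); m=cv2.inRange(h,(18,140,90),(32,255,255))
    n,l,s,c=cv2.connectedComponentsWithStats(m)
    return [(c[i].round(2),s[i][4],s[i][2:4]) for i in range(1,n) if s[i][4]>15 and np.hypot(*(c[i]-near))<r]
E
python3 - <<'E'
from h import *
im=cv2.imread("pics/g1.png")[:,:,::-1]; 
print(im[195,280],im[177,275],im[160,290],im[120,290],disc(np.ascontiguousarray(im),(280,195)))
manip.servo_line([.4844,-.348,.286],down(YAW)); manip.sleep(.3)
c,im=snap("g2"); t=manip.current_tool_pos()
print(t,proj(c,[t[0],t[1],.11]))
for d in disc(im,(280,192)): print(d,ray(c,d[0],.11),ray(c,d[0],.11)-t)
E
```

```text
[179 148  88] [77 57 32] [88 57 42] [177 153 119] []
[ 0.48431741 -0.34805667  0.28600122] [279.32266382 192.01762459]
```

```bash
sed -i 's/(18,140,90),(32/(10,110,110),(32/' h.py; python3 - <<'E'
from h import *
c=viewer.get_calibration("wrist"); im=np.ascontiguousarray(cv2.imread("pics/g2.png")[:,:,::-1]); t=manip.current_tool_pos()
for d in disc(im,(280,192)): print(d,ray(c,d[0],.11),ray(c,d[0],.11)-t)
E
```

```text
(array([278.42, 172.61]), np.int32(36), array([13,  4], dtype=int32)) [ 0.46227191 -0.34968953  0.11      ] [-0.0220455  -0.00163286 -0.17600122]
(array([278.93, 192.15]), np.int32(220), array([17, 17], dtype=int32)) [ 0.48451799 -0.3484751   0.11      ] [ 0.00020058 -0.00041842 -0.17600122]
```

```bash
python3 - <<'E'
from h import *
manip.servo_line([.4845,-.3484,.062],vel=.15)
f0=manip.current_force()
effector.close(f_grip=30); manip.sleep(.2)
print(manip.current_tool_pos(),manip.current_finger_gap(),manip.current_gripper_force(),f0,manip.current_force())
manip.servo_line([.4845,-.3484,.25],vel=.2)
print(manip.current_finger_gap(),manip.current_force())
manip.move_pose([.5825,.1133,.25],down(YAW)); manip.sleep(.3)
c,im=snap("L1"); t=manip.current_tool_pos()
print(t,manip.current_force(),proj(c,[t[0],t[1],.074]),proj(c,t-[0,0,.052]),manip.current_clock())
E
```

```text
[ 0.48451076 -0.34843982  0.06199126] 0.024025495914528645 29.837509095668793 [ 0.10977022 -0.09435769  0.16543412] [-0.21330299 -0.98722591 -1.02219515]
0.023981368329726478 [ 0.25068552 -0.26088171 -1.7486888 ]
[0.58259579 0.11274917 0.25003641] [ 0.76238288 -0.46969926 -0.58578587] [279.53499952 191.90166727] [279.6700201  226.60929502] 10.6333
```

View pics/L1.png

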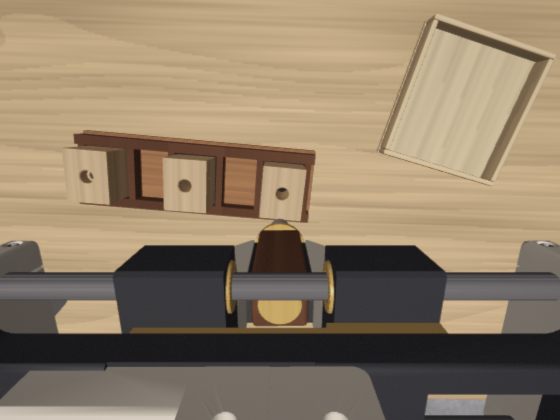

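The picture shows the three bores at about (282,193), (184,185) and (87,176). The tray is upper right, and the held pin's tip is at about (280,222), on the tool axis.

```bash
cat >> h.py <<'E'
def bore(im,near,w=13):
    u,v=map(int,near); p=cv2.cvtColor(im,cv2.COLOR_RGB2GRAY)[v-w:v+w+1,u-w:u+w+1]
    p=cv2.resize(p,None,fx=4,fy=4,interpolation=cv2.INTER_CUBIC)
    k=np.median(p)
    m=(p<k*.72).astype(np.uint8)
    cs,_=cv2.findContours(m,cv2.RETR_EXTERNAL,cv2.CHAIN_APPROX_NONE)
    cs=[c for c in cs if cv2.contourArea(c)>400]
    c=min(cs,key=lambda c:np.hypot(*(c[:,0].mean(0)-2*p.shape[0]/4)))
    e=cv2.fitEllipse(cv2.convexHull(c))
    return (np.array(e[0])+.5)/4-.5+[u-w,v-w],np.array(e[1])/4,p,m
E
python3 - <<'E'
from h import *
c=viewer.get_calibration("wrist"); im=np.ascontiguousarray(cv2.imread("pics/L1.png")[:,:,::-1]); t=manip.current_tool_pos()
o=[];P=[]
for nr in [(87,176),(184,185),(282,193)]:
    b,s,p,m=bore(im,nr); P.append(ray(c,b,.074)); print(b,s,P[-1].round(4)); o.append(np.hstack([p,m*255]))
print(P[2]-t, np.linalg.norm(P[0]-P[1]),np.linalg.norm(P[2]-P[1]))
cv2.imwrite("pics/bores.png",cv2.resize(np.vstack(o),None,fx=1.7,fy=1.7))
E
```

```text
[ 85.59778595 176.33701324] [11.66152382 14.25587654] [ 0.5711 -0.1048  0.074 ]
[184.24394798 185.32191372] [12.4638052  13.60165882] [0.5781 0.0051 0.074 ]
[281.55496979 193.29062653] [12.62400818 12.82178307] [0.5841 0.1153 0.074 ]
[ 0.00149222  0.00258692 -0.17603641] 0.11016757981973989 0.1103650743360803
```

View pics/bores.png

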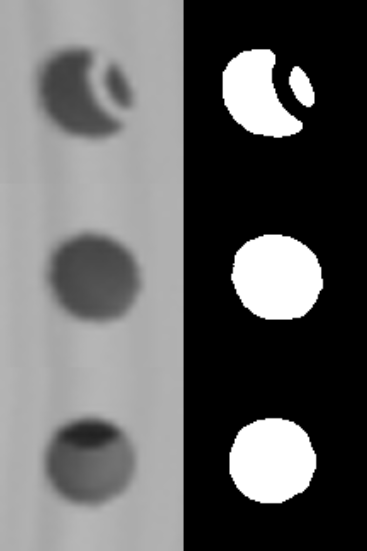

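```bash
cat >> h.py <<'E'
def fz(n=4):
    s=[]
    for _ in range(n): s.append(manip.current_force()); manip.sleep(.02)
    return np.mean(s,0)
def tryin(x,y):
    manip.servo_line([x,y,.133],down(YAW),vel=.15); manip.sleep(.15)
    b=fz(6); z=.133; log=[]
    while z>.083:
        z-=.003 if z>.094 else .0015
        manip.servo_line([x,y,z],vel=.05); d=fz()-b
        t=manip.current_tool_pos(); log.append((round(t[2]*1e3,1),*d.round(1)))
        if d[2]>4: break
    manip.sleep(.2); d=fz()-b
    print("stop",t.round(4),"dF",d.round(2),manip.current_clock()); print(log)
    return t,d
E
python3 - <<'E'
from h import *
tryin(.5841,.1153)
E
```

```text
stop [0.5844 0.1153 0.0869] dF [-0.33 -0.    7.18] 17.7833
[(np.float64(129.9), np.float64(0.2), np.float64(0.2), np.float64(-0.1)), (np.float64(126.8), np.float64(0.6), np.float64(0.4), np.float64(0.6)), (np.float64(123.9), np.float64(0.7), np.float64(0.4), np.float64(0.6)), (np.float64(120.9), np.float64(0.4), np.float64(0.6), np.float64(0.3)), (np.float64(117.9), np.float64(0.4), np.float64(0.6), np.float64(-0.3)), (np.float64(114.9), np.float64(0.2), np.float64(0.5), np.float64(0.3)), (np.float64(111.9), np.float64(0.3), np.float64(0.2), np.float64(0.1)), (np.float64(108.9), np.float64(0.1), np.float64(0.3), np.float64(0.6)), (np.float64(105.9), np.float64(0.2), np.float64(0.4), np.float64(0.0)), (np.float64(102.9), np.float64(-0.1), np.float64(0.1), np.float64(-0.0)), (np.float64(99.9), np.float64(0.3), np.float64(0.1), np.float64(0.4)), (np.float64(96.9), np.float64(0.0), np.float64(0.2), np.float64(0.0)), (np.float64(93.9), np.float64(0.3), np.float64(0.5), np.float64(0.3)), (np.float64(92.5), np.float64(0.2), np.float64(0.5), np.float64(-0.6)), (np.float64(90.9), np.float64(0.3), np.float64(0.6), np.float64(0.3)), (np.float64(89.7), np.float64(-0.1), np.float64(0.3), np.float64(1.3)), (np.float64(88.3), np.float64(-0.0), np.float64(0.5), np.float64(3.5)), (np.float64(86.9), np.float64(-0.6), np.float64(0.4), np.float64(6.4))]
```

Left is good: the pin went home, stopping at the expected height. Next, the middle and right blocks.

```bash
python3 - <<'E'
from h import *
t=manip.current_tool_pos()
manip.servo_line([t[0],t[1],.145],vel=.12); print(manip.current_finger_gap())
manip.servo_line([.5781,.0051,.145],vel=.2)
t,d=tryin(.5781,.0051)
if d[2]>4:
    manip.servo_line([t[0],t[1],.145],vel=.12); print(manip.current_finger_gap())
E
```

```text
0.02413203453758454
stop [0.5784 0.0051 0.0869] dF [-0.55  0.52  6.4 ] 25.5917
[(np.float64(129.9), np.float64(-0.0), np.float64(0.0), np.float64(0.0)), (np.float64(126.9), np.float64(0.2), np.float64(0.1), np.float64(0.0)), (np.float64(123.9), np.float64(0.4), np.float64(0.4), np.float64(-0.3)), (np.float64(120.9), np.float64(0.2), np.float64(0.8), np.float64(0.4)), (np.float64(117.9), np.float64(0.1), np.float64(0.4), np.float64(-0.2)), (np.float64(114.9), np.float64(-0.2), np.float64(0.5), np.float64(-0.4)), (np.float64(111.9), np.float64(-0.1), np.float64(0.4), np.float64(-0.5)), (np.float64(108.9), np.float64(0.2), np.float64(0.2), np.float64(-0.4)), (np.float64(105.9), np.float64(-0.1), np.float64(0.1), np.float64(0.2)), (np.float64(102.9), np.float64(0.2), np.float64(0.3), np.float64(0.1)), (np.float64(99.9), np.float64(-0.0), np.float64(0.3), np.float64(-0.1)), (np.float64(96.9), np.float64(0.2), np.float64(0.0), np.float64(-0.2)), (np.float64(93.9), np.float64(0.0), np.float64(0.1), np.float64(-0.1)), (np.float64(92.5), np.float64(0.1), np.float64(0.5), np.float64(0.4)), (np.float64(91.0), np.float64(0.4), np.float64(0.3), np.float64(0.0)), (np.float64(89.7), np.float64(0.2), np.float64(-0.0), np.float64(1.1)), (np.float64(88.3), np.float64(0.0), np.float64(0.3), np.float64(3.7)), (np.float64(86.9), np.float64(-0.5), np.float64(0.5), np.float64(6.7))]
0.02352414418518385
```

```bash
python3 - <<'E'
from h import *
manip.servo_line([.5715,-.1043,.25],vel=.2); manip.sleep(.15)
c,im=snap("R1"); t=manip.current_tool_pos(); n=proj(c,[t[0],t[1],.074])
b,s,p,m=bore(im,n); P=ray(c,b,.074); print(n,b,s,P,t)
ok=np.hypot(*(P[:2]-[.5715,-.1043]))<.003 and abs(s-12.7).max()<1.2
if ok:
    t,d=tryin(*P[:2])
E
```

```text
[278.98320073 192.66806919] [277.42365456 190.03306198] [7.49593163 8.42280006] [ 0.56817854 -0.1047119   0.074     ] [ 0.57115885 -0.10285272  0.24887663]
```

```bash
python3 - <<'E'
from h import *
im=cv2.imread("pics/R1.png"); p=cv2.resize(im[175:210,262:297],None,fx=12,fy=12,interpolation=cv2.INTER_CUBIC); cv2.imwrite("pics/R1c.png",p)
g=cv2.cvtColor(im,cv2.COLOR_BGR2GRAY); print(g[192,268:292]); print(g[180:206,277]); print(manip.current_tool_pos())
E
```

```text
[177 177 165 139 162 170 135  95  90  96 103 108 111 128 165 176 158 171
 176 178 179 179 179 178]
[181 182 181 181 182 176 130  58  49  78  91  96  96  96 114 169 167 107
 104 148 180 184 185 184 184 184]
[ 0.57115885 -0.10285272  0.24887663]
```

View pics/R1c.png

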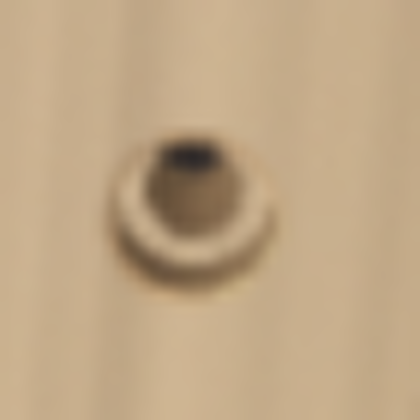

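The crop shows the right bore's mouth centred at about (277.5,192.3), with a lit step inside, so it looks like the under-size one. I'll try it with the gauge to confirm.

```bash
python3 - <<'E'
from h import *
c=viewer.get_calibration("wrist"); P=ray(c,(277.5,192.3),.074); print(P)
manip.servo_line([P[0],P[1],.145],vel=.2)
t,d=tryin(*P[:2])
if t[2]>.100 and t[2]<.114:
    while d[2]<4.5:
        t[2]-=.001; manip.servo_line(t,vel=.05); d=None; break
    manip.sleep(.15)
    manip.servo_line([t[0],t[1],.16],vel=.15)
print(manip.current_finger_gap(),manip.current_clock())
E
```

```text
[ 0.57098401 -0.10485009  0.074     ]
stop [ 0.5713 -0.1049  0.1094] dF [-0.76 -0.37  5.25] 31.3167
[(np.float64(129.9), np.float64(-0.1), np.float64(-0.8), np.float64(-0.2)), (np.float64(126.8), np.float64(-0.4), np.float64(-0.9), np.float64(0.2)), (np.float64(123.9), np.float64(-0.1), np.float64(-0.3), np.float64(0.2)), (np.float64(120.9), np.float64(-0.3), np.float64(-0.8), np.float64(0.1)), (np.float64(117.9), np.float64(-0.2), np.float64(-0.9), np.float64(-0.1)), (np.float64(114.9), np.float64(-0.3), np.float64(-0.2), np.float64(-0.0)), (np.float64(112.0), np.float64(-0.5), np.float64(-0.2), np.float64(0.2)), (np.float64(109.4), np.float64(-1.3), np.float64(-0.8), np.float64(5.4))]
0.023805961593808125 31.9583
```

Right is the under-size block. Next I'll return the gauge.

```bash
python3 - <<'E'
from h import *
manip.move_pose([.4845,-.3484,.13],down(YAW)); manip.sleep(.2); b=fz()
for z in (.105,.085,.066,.063,.062,.0615):
    manip.servo_line([.4845,-.3484,z],vel=.12); d=fz()-b; print(z,d.round(1))
    if d[2]>3: break
manip.sleep(.1); print(manip.current_tool_pos())
if z<.0635:
    effector.open_jaws(); manip.sleep(.1)
    manip.servo_line([.4845,-.3484,.286],vel=.25); manip.sleep(.2)
    c,im=snap("g3"); t=manip.current_tool_pos()
    for d in disc(im,(280,192)): print(d,ray(c,d[0],.11),t)
print(manip.current_clock())
E
```

```text
0.105 [ 0.7  0.4 -0.2]
0.085 [0.3 0.6 0.1]
0.066 [-0.3  0.6 -0.3]
0.063 [ 0.   0.5 -0.7]
0.062 [ 0.3  0.6 -0.9]
0.0615 [-1.2  2.1  5.8]
[ 0.48457038 -0.34839625  0.06195225]
(array([278.65, 173.39]), np.int32(31), array([13,  4], dtype=int32)) [ 0.46204689 -0.34911725  0.11      ] [ 0.4839988  -0.34807302  0.28471156]
(array([278.77, 193.18]), np.int32(220), array([17, 17], dtype=int32)) [ 0.48451507 -0.34831976  0.11      ] [ 0.4839988  -0.34807302  0.28471156]
38.0417
```

```bash
python3 - <<'E'
from h import *
c=viewer.get_calibration("wrist"); q=R.from_quat(down(YAW)); t=np.array([.5826,.11275,.25])
c["eye"]=t+q.apply([.0707,.00014,-.15885]); c["attitude"]=(q*R.from_quat(manip.current_tcp_rot()).inv()*R.from_quat(c["attitude"])).as_quat()
cr=np.array([ray(c,p,.03)[:2] for p in [(432,18),(548,58),(495,183),(383,150)]]); T=cr.mean(0)
print(cr.round(3),T.round(4),[np.linalg.norm(cr[i]-cr[i-1]).round(3) for i in range(4)])
a=cr[1]-cr[0]+cr[2]-cr[3]; ty=np.arctan2(-a[0],a[1]); print("tray yaw",ty)
assert np.hypot(*(T-[.474,.3255]))<.012 and abs(ty+.24)<.12
yb=-.06
manip.move_pose([.571,-.1049,.13],down(yb)); 
manip.servo_line([.571,-.1049,.051],vel=.12); manip.sleep(.1)
effector.close(f_grip=20); manip.sleep(.1); print(manip.current_finger_gap(),manip.current_force())
manip.servo_line([.571,-.1049,.17],vel=.15); print(manip.current_finger_gap(),manip.current_force(),manip.current_clock())
manip.move_pose([T[0],T[1],.13],down(ty)); manip.sleep(.2); b=fz()
for z in (.045,.036,.034,.033,.032,.031,.030,.029):
    manip.servo_line([T[0],T[1],z],vel=.1); d=fz()-b; print(z,d.round(1))
    if d[2]>2.5: break
print(manip.current_clock())
snap("T1")
E
```

```text
[[0.39  0.277]
 [0.426 0.417]
 [0.572 0.388]
 [0.535 0.24 ]] [0.4806 0.3304] [np.float64(0.15), np.float64(0.144), np.float64(0.149), np.float64(0.152)]
tray yaw -0.24916089122079182
0.04833928942988355 [-0.69402008  0.69011996  0.0554688 ]
0.04812487778143094 [-0.40910581 -0.25124253 -0.88749881] 41.9083
0.045 [ 0.3 -0.4 -0.1]
0.036 [ 0.6 -0.2  0. ]
0.034 [-0.2 -0.2 -0.2]
0.033 [ 0.5 -0.2  0.4]
0.032 [ 0.3 -0.4 -0.2]
0.031 [0.4 0.1 0.3]
0.03 [-2.1 -1.7  9. ]
46.7833
```

View pics/T1.png

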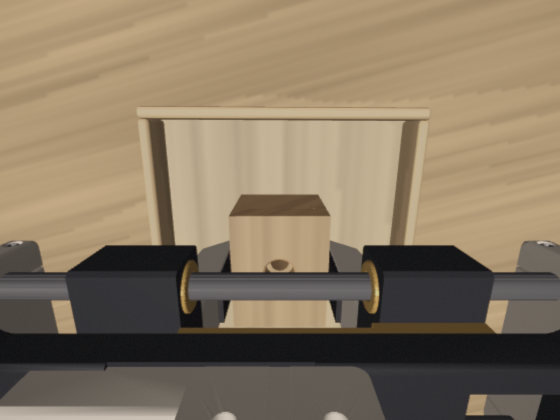

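The block is upright on the tray floor, centred between the side walls (inner edges at about columns 165 and 400). I'll release it and check.

```bash
python3 - <<'E'
from h import *
effector.open_jaws(); manip.sleep(.1); t=manip.current_tool_pos(); print(t,manip.current_force(),manip.current_finger_gap())
manip.servo_line([t[0],t[1],.25],vel=.2); manip.sleep(.3)
snap("end","top"); a=cv2.imread("pics/end.png"); c,im=snap("endw")
w=cv2.cvtColor(im,cv2.COLOR_RGB2BGR); cv2.imwrite("pics/endc.png",np.vstack([a[130:350],w[60:320]]))
print(manip.current_clock())
E
```

```text
[0.48056801 0.33040934 0.03000679] [ 0.47915003 -0.27629064  0.47918074] 0.09150335623445388
49.45
```

View pics/endc.png

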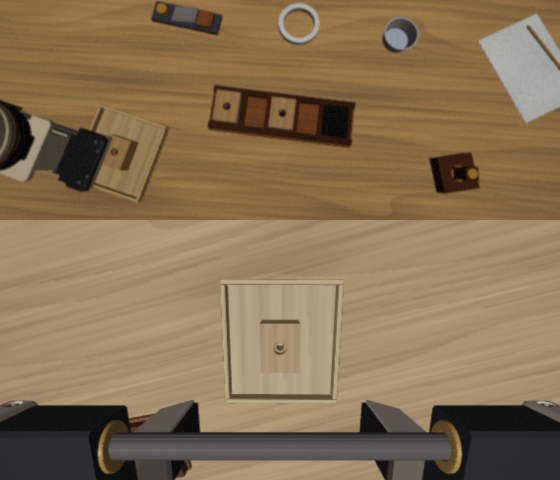

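The block stands bore up in the middle of the tray, with its bore at about (280,347) in the lower picture. The good blocks, the gauge and the bystanders are where they were. I'll hand the job in.

```bash
python3 -c "
from h import *
print(manip.hand_in())"
```

```text
the job is handed in; nothing more can be done
None
```

The job is handed in, at about 49 s on the robot's clock: the left and middle bores are good and the right one is under-size, so that block now stands bore up in the tray and the gauge is back fully home in its stand; the judge's verdict was not returned.

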